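Unclamp the bearing block and press it into the checking nest

TASK

Swing the red handle of the toggle clamp up past its centre so that the clamp stays open, and lift the freed bearing block out of the fixture. Lay it flat in the empty checking nest and press it down between the sprung jaws until it sits fully home on the nest floor, feeling for the bottom rather than ramming it (never push with more than about 60 N). Leave the clamp open, the block released, and the loose things nearby where they are.

Things in the scene. Friction and masses are not known exactly. Their poses are not given: they have to be found in the camera images.
- handle_grip (a point): Middle of the red plastic handle of the toggle clamp, a bar 71 mm long, 18 mm wide (along the hinge) and 14 mm high that lies level when closed, 66 mm above the worktop; free space under it. x axis points along the handle towards the hinge, y along the hinge; the point turns with the handle. A level pinch across the 18 mm width can pivot on the handle as it swings.
- handle_hinge (a point): Point on the hinge of the red handle, 86 mm from the grip point, 56 mm above the worktop. The hinge axis is level, along y; x points level from the handle towards the workpiece. The handle swings up about it, from level to nearly upright, and carries the clamp arm with it.
- toggle_clamp_grip (a joint): Angle of the red handle: 0 closed (handle level, rubber foot of the arm on the block's base), 1.22 fully open (handle and arm nearly upright). A stiff over-centre spring (dead centre at 0.45) pulls it shut below about 0.3 and throws it open beyond about 0.65. About 8 N upwards at the grip point starts it.
- fixture: Fixed dark plate 212 x 80 x 8 mm, origin under its centre, x along it from clamp to workpiece. The block lies flat 8 mm above the worktop between rails (top at 16 mm, 1.5 mm clear), centre at x = +32 mm. The opened clamp (handle up to 170 mm high) stays at x below -18 mm, but its raised foot overhangs the last 9 mm of the block, 85 mm up: lift over the rails, draw 20 mm to +x, then raise.
- block_mid (a point): Centre, half-way up, of the bearing block (workpiece, plain steel, about 0.2 to 0.42 kg): flat base 120 x 56 x 12 mm with an upright rectangular boss in the middle, 40 mm along the length x 30 mm across, with a cross bore, its flat top 50 mm above the underside. Point is 25 mm above its underside, inside the boss. x along the 120 mm length, z up. The block is the same either way round.
- block: The same bearing block; origin at the centre of its underside.
- nest: Fixed checking nest: aluminium base 160 x 88 x 8 mm, origin at the centre of its underside, x along its length. Its pocket for the block's base has a floor 8 mm above the worktop, bevelled side walls 12 mm high along the length (1.5 mm clear of the block each side), and at each end a dark sprung jaw 21 mm high with a sloping lead-in.
- nest_home (a point): Where the block's centre (point block_mid) is when it sits fully home on the pocket floor: 33 mm above the worktop, in the middle of the nest; x along the pocket. The jaws touch the block about 12 mm above home and hold it there under its own weight. It goes down in sticking steps, each taking up to about 20 N, so a rise in force alone is not yet the floor; one end may lag and want a push of its own.
- knob: Loose bystander: black star knob 47 x 46 x 34 mm, origin under its centre; leave it alone.
- ring: Loose bystander: knurled steel ring gauge 38 mm across, 14 mm high, origin under its centre; leave it alone.
- stop_block: Loose bystander: white stop block 60 x 17 x 26 mm with two holes, origin under its centre; leave it alone.

How it is judged:
On the way, in this order (a step that is already met when the one before it is completed fails the run):
1. the clamp is swung open past centre while the block still lies in the fixture (value of joint toggle_clamp_grip above 0.9 rad and distance of block_mid from where it was at the start of the episode below 0.01 m), for 0.2 s.
2. the block is lifted clear of the fixture (z of block_mid in the frame of fixture above 0.055 m), for 0.1 s.
At the end, for the whole second after the job is handed in: Block home in the nest: centre within 4 mm sideways and no more than 2 mm above home, tilt under 2 degrees, length along the pocket within 0.06 rad (either way round), released and at rest; clamp handle open beyond 0.9 rad (horizontal distance between block_mid and nest_home below 0.004 m and z of block_mid in the frame of nest_home below 0.002 m and angle between block_mid's own z axis and vertical below 0.035 rad and angle between the x axis of block_mid and the x axis of nest_home, either way round below 0.06 rad and linear speed of block below 0.02 m/s and value of joint toggle_clamp_grip above 0.9 rad); the robot touches nothing.
It fails at once if the block is rammed into the nest (more than 70 N between block and nest) (contact force between block and nest above 70 N).
It fails at once if a loose bystander is moved by more than 30 mm (distance of any of knob, ring, stop_block from where it was at the start of the episode above 0.03 m).
It also fails if it takes over 64 s, if anything falls off the work surface, if the arm or the gripper's body presses on something with over 40 N, if the wrist force passes 120 N, or if a joint passes its speed limit or range.

ROBOT

A 6-joint arm with a two-finger parallel gripper is mounted at the origin on a cart in front of the work surface, level with it; the furniture and walls round the work are solid. World frame = base frame: x ahead of the robot, y to its left, z up, the work surface at z = 0. Lengths are in m, angles in rad, forces in N, time in s.
With the tool pointing down it reaches from about 0.275 to 0.825 m from the base axis. Payload 4.9 kg.
Tool frame: the origin (TCP) lies on the centre line of the jaws, within the pads' length; the fingertips stand 17 mm ahead of it and the grasp point (between the pads) lies 2 mm behind it; z points along the fingers, y is the direction in which the jaws open and shut (so a half turn about z gives the same grasp; the last joint's range is limited). The gripper opens to 85 mm and grips with 20 to 120 N. Pads are 22 mm wide; open, the fingers measure 114 mm over their backs; the gripper's body (76 mm by 85 mm) begins 54 mm behind the grasp point. The pads swing forward as they close: fully open they stand 13 mm farther back than shut.
Start: joints at [-1.457, 0.326, -0.193, 1.052, 0, 1.437], TCP at [0.135, -0.533, 0.212] pointing down, gripper open.
Joint ranges: [-2.65, 2.65], [-0.97, 1.79], [-1.3, 1.35], [-1.93, 2.1], [-1.47, 1.37], [-3.14, 3.14]. Speed limits (rad/s): [2.57, 2.57, 3.14, 3.14, 3.14, 3.14].

INTERFACE

Orientations are given as a unit quaternion [w, x, y, z].
In Python, from plant import manip, optics gives the robot as it stands.
- The arm moves only by the shell command python3 -m inch 'ROWS' [OPENING]. ROWS is JSON, a list of rows, each an object of numbers: "tx", "ty", "tz": the shift along the world's x, y, z in mm; "twist": the turn about the world's z in degrees. A call has 1 to 8 rows; each row shifts and turns the commanded pose from where the row before left it; what a row does not reach is not made up. A row lasts 1/12 s, in which the tool goes at most 41.7 mm and 7.16 degrees, less where a joint would pass 70% of its speed; a pose out of reach is approached as far as the arm can. A call is refused whole if a number of a shift passes 41.7 or a number of a turn 7.16, either way. A call with a gripper value outside its range is refused whole. OPENING is the finger opening in mm, from 0 to 85.4, set as the call begins (- or left out, the last holds). The fingers move at their own pace and stop on an object; the grip force is fixed at half the most. Time passes only in rows, so rows that do not move let the fingers close. It gives the time, the measured TCP pose, the force and the opening at its end, in the units of the state.
- manip.get_state(): the state, without advancing time (a new reading comes with each control period).
- optics.snapshot(name): name is "scene" or "top" or "wrist"; returns a dict with "pixels" (400x640x3 uint8, red, green, blue), "z_map" (400x640 float32, m along the optical axis (not along the pixel's ray), 0 where there is no reading), "fx", "fy", "cx", "cy" (pixels), "rvec" (rotation vector, rad) and "tvec" (3), from world to camera coordinates, as OpenCV has them. Camera axes: x right, y down, z forward; pixel columns grow to the right and rows downward; lengths in m; the calibration is good to about 2 mm. A picture is of the moment at which its call begins.
- manip.hand_in(): hands the job in, once; it reports no verdict.
The state is a dict: "t": time; "qpos": joint angles; "joint_velocities": joint speeds; "tau": joint torques, N m; "position": TCP position; "eef_rot": TCP orientation; "ft_force": force on the tool from outside, world axes, zero at the start; "torque": the same for the moment, N m; "gripper_width": finger opening in m.
Only numpy, scipy, OpenCV 4.12 (cv2) and the standard library are available. Lean on these libraries where they do the work, as an engineer would, in place of code of your own. Each camera call takes 0.05 s, during which the arm holds its last target. There are 200 camera calls.

## Working session

There is one attempt and no reset: what is moved stays moved. The work goes in short steps, Python scripts to look and compute and a shell command to move; the robot and the scene stay as the last step left them, time stands still between calls to the robot, and variables do not carry over. Pictures are saved under pics/ and viewed, about 8 in all and at most 12, crops included, and the job is handed in when it is done.

```bash
mkdir -p pics; ls
cat > h.py <<'E'
import numpy as np, cv2
from plant import manip, optics
def snap(n,fn=None,crop=None,scale=1):
    s=optics.snapshot(n); np.savez(f'/tmp/{n}.npz',**s)
    if fn: save(s,fn,crop,scale)
    return s
def load(n): return dict(np.load(f'/tmp/{n}.npz'))
def save(s,fn,crop=None,scale=1):
    im=s['pixels'][:,:,::-1]
    if crop: x0,y0,x1,y1=crop; im=im[y0:y1,x0:x1]
    cv2.imwrite('pics/'+fn,cv2.resize(im,None,fx=scale,fy=scale,interpolation=cv2.INTER_CUBIC))
def cam(s):
    R=cv2.Rodrigues(np.array(s['rvec'],float))[0]; return R,np.array(s['tvec'],float).ravel()
def px(s,u,v,z=None):
    """world point at pixel; on plane z if given, else from depth"""
    R,t=cam(s); d=np.array([(u-s['cx'])/s['fx'],(v-s['cy'])/s['fy'],1.])
    if z is None: return R.T@(d*s['z_map'][int(round(v)),int(round(u))]-t)
    c=-R.T@t; w=R.T@d; return c+w*(z-c[2])/w[2]
def cloud(s):
    R,t=cam(s); v,u=np.mgrid[0:400,0:640]; Z=s['z_map']
    P=np.stack([(u-s['cx'])/s['fx']*Z,(v-s['cy'])/s['fy']*Z,Z],-1)
    return (P-t)@R
E
python3 - <<'E'
from h import *
snap('top','top.png');snap('scene','scene.png')
s=manip.get_state();print(s)
E
```

```text
pics
{'t': 0.1, 'qpos': array([-1.45720592e+00,  3.26832842e-01, -1.93458194e-01,  1.05200332e+00,
       -2.39869565e-05,  1.43661174e+00]), 'joint_velocities': array([-1.39540312e-03, -9.26378960e-04,  2.41008172e-03,  1.26046719e-04,
        2.32768314e-05,  9.05379692e-04]), 'tau': array([ 1.35897597e-03, -4.44237185e+01,  2.63039482e+01,  7.86136778e-03,
       -1.17701716e-04,  6.43445446e-06]), 'position': array([ 0.13483676, -0.53266451,  0.21171002]), 'eef_rot': array([-7.49097312e-04,  9.92335475e-01,  1.23570804e-01, -4.28031442e-06]), 'ft_force': array([-0.27200752, -0.00420842, -0.09005711]), 'torque': array([-0.05434795,  0.03806642, -0.04498376]), 'gripper_width': 0.08557982673413138}
```

View pics/top.png

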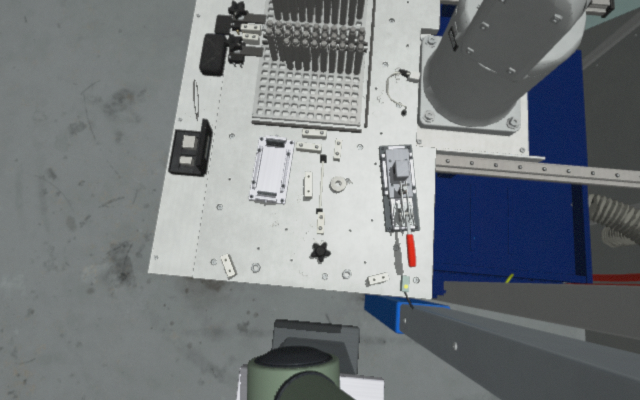

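View pics/scene.png

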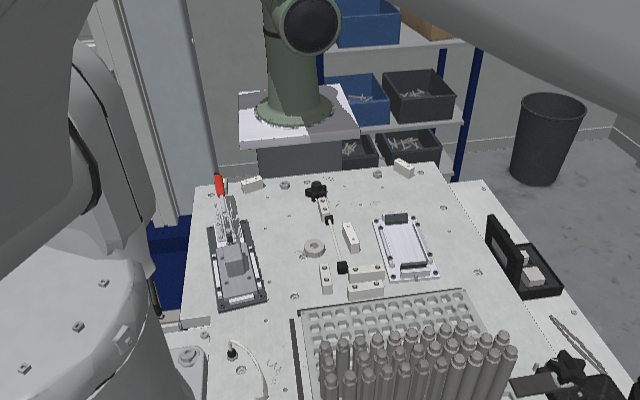

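The top view shows the fixture at about (398,188), the red handle at (410,250), the nest at (271,170), the knob at (320,252), the ring at (338,185) and a white block at (308,185). The scene view agrees with this layout.

Run:
```python
from h import *
s=load('top'); save(s,'topc.png',(235,120,435,270),4)
R,t=cam(s);print('cam',-R.T@t,s['fx'])
for n,u,v in [('handle',410,250),('boss',402,169),('nest',271,170),('knob',320,252),('ring',338,185),('base',470,110),('table',350,220)]: print(n,px(s,u,v).round(4))
# red handle
im=cv2.cvtColor(s['pixels'],cv2.COLOR_RGB2HSV); P=cloud(s)
for n in('top','scene'):
  s=load(n);im=cv2.cvtColor(s['pixels'],cv2.COLOR_RGB2HSV);P=cloud(s)
  m=((im[...,0]<8)|(im[...,0]>172))&(im[...,1]>150)&(im[...,2]>60)&(P[...,2]>.05)&(P[...,2]<.09)&(np.hypot(P[...,0],P[...,1])<1)
  q=P[m]; print(n,len(q),q.min(0).round(4),q.max(0).round(4),q.mean(0).round(4))
  if len(q)>5:
    print('minAreaRect',cv2.minAreaRect((q[:,:2]*1000).astype(np.float32)))
  b=(P[...,2]>.05)&(P[...,2]<.064)&(P[...,0]<.7)&(np.hypot(P[...,0],P[...,1])<.9)
```

```text
cam [ 0.35522379 -0.00405683  0.89769746] 381.99980344750804
handle [ 0.4294 -0.1882  0.0748]
boss [ 0.6119 -0.1657  0.061 ]
nest [0.5982 0.1395 0.0064]
knob [0.4108 0.0036 0.0341]
ring [ 0.5762 -0.0251  0.0028]
base [ 0.7658 -0.3152  0.0694]
table [ 4.943e-01 -6.030e-02 -3.000e-04]
top 193 [ 0.398  -0.1989  0.066 ] [ 0.4624 -0.1814  0.0771] [ 0.4295 -0.1902  0.0722]
minAreaRect ((430.21771240234375, -190.379638671875), (64.71994018554688, 13.358057975769043), 7.434994697570801)
scene 153 [ 0.3971 -0.1988  0.0649] [ 0.4673 -0.1799  0.0741] [ 0.437  -0.1894  0.0711]
minAreaRect ((432.0478515625, -190.16696166992188), (69.7078857421875, 14.768025398254395), 6.603553771972656)
```

View pics/topc.png

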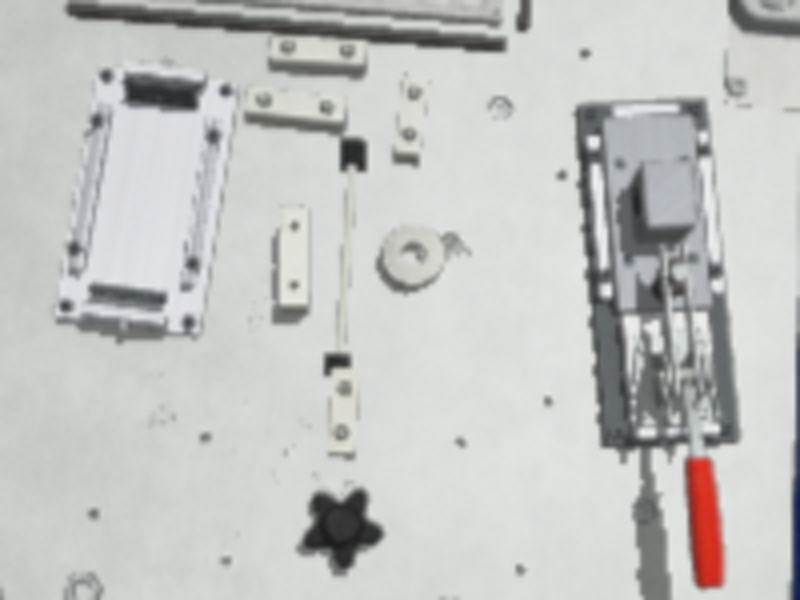

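Top crop: the nest's long axis leans one way, (127,327) to (170,75), and the fixture's leans the other, (672,442) to (640,101). The boss top is at (637..695, 160..235) and the handle at (705,520). Next I'll get the numbers from depth and check the obstacle heights.

Run:
```python
from h import *
s=load('top')
def rect(q): return cv2.minAreaRect((q[:,:2]*1000).astype(np.float32))
c=lambda L,z:np.array([px(s,235+u/4-.5,120+v/4-.5,z)[:2]*1000 for u,v in L])
for n,L,z in [('fixt',[(578,105),(703,98),(740,438),(605,447)],.008),('nest',[(100,65),(240,85),(200,335),(55,320)],.008),('boss',[(637,163),(690,160),(695,228),(643,235)],.058),('base',[(604,116),(695,112),(711,308),(618,312)],.020)]:
  p=c(L,z); a=(p[0]+p[1]-p[2]-p[3])/2;w=(p[1]+p[2]-p[0]-p[3])/2
  print(n,p.mean(0).round(1),'len',np.hypot(*a).round(1),np.hypot(*w).round(1),'yaw',np.degrees(np.arctan2(a[1],a[0])).round(1),'yawW',np.degrees(np.arctan2(w[0],-w[1])).round(1))
for n in('top','scene'):
  S=load(n);P=cloud(S);ok=(S['z_map']>0)
  X,Y,Z=P[...,0],P[...,1],P[...,2]
  m=ok&(Z>.053)&(Z<.063)&(abs(X-.612)<.05)&(abs(Y+.166)<.045); print(n,'boss',m.sum(),rect(P[m]),P[m].mean(0).round(4))
  m=ok&(Z>.016)&(Z<.024)&(abs(X-.61)<.075)&(abs(Y+.166)<.045); print(n,'base',m.sum(),rect(P[m]))
  m=ok&(Z>.004)&(Z<.035)&(abs(X-.6)<.13)&(abs(Y-.14)<.08); print(n,'nest',m.sum(),rect(P[m]),P[m][:,2].max())
  m=ok&(Z>.016)&(Z<.025)&(abs(X-.6)<.13)&(abs(Y-.14)<.08); print(n,'jaws',m.sum(),rect(P[m]))
  for y in np.arange(-.7,.3,.1):
    r=[]
    for x in np.arange(.1,1,.1):
      m=ok&(abs(X-x)<.05)&(abs(Y-y)<.05); r.append(int(1000*Z[m].max()) if m.any() else -999)
    print('y%.1f'%y,r)
```

```text
fixt [ 584.  -169.6] len 209.9 78.1 yaw 7.9 yawW 8.7
nest [599.8 137.6] len 159.7 87.1 yaw -2.7 yawW -2.2
boss [ 613.7 -164.1] len 41.5 30.2 yaw 7.0 yawW 10.7
base [ 616.  -166.2] len 120.9 54.9 yaw 6.9 yawW 7.6
top boss 265 ((598.1633911132812, -166.34625244140625), (73.37631225585938, 29.809757232666016), 3.443408966064453) [ 0.6082 -0.1662  0.0579]
top base 1030 ((607.177490234375, -166.88267517089844), (152.2882843017578, 73.10587310791016), 7.905550479888916)
top nest 2913 ((600.541259765625, 139.2790985107422), (157.7916717529297, 259.27435302734375), 89.77999877929688) 0.03259835372324158
top jaws 649 ((624.4000244140625, 127.12586975097656), (214.9950714111328, 138.33494567871094), 1.9403338432312012)
y-0.7 [-999, -999, -849, 94, -57, -31, -14, -55, -54]
y-0.6 [-853, -999, -849, -60, -103, -30, -13, -54, -53]
y-0.5 [-846, -999, -847, -28, -102, -31, -5, 265, 270]
y-0.4 [-844, -999, -856, 102, -104, -32, 9, 279, 278]
y-0.3 [-846, -849, 584, 527, 4, 6, 466, 446, 281]
y-0.2 [4, 465, 637, 77, 73, 68, 444, 440, 282]
y-0.1 [4, 461, 5, 30, 12, 57, 26, 34, 134]
y-0.0 [-483, 481, 336,
[... 435 characters left out ...]
8613281, 141.89918518066406), 0.11770810186862946) 0.03160120209560953
scene jaws 1007 ((630.6759033203125, 119.99298095703125), (215.1006317138672, 136.11790466308594), 6.962839126586914)
y-0.7 [-999, -999, -999, -999, -999, -999, -999, -999, -999]
y-0.6 [-999, -999, -999, -999, -999, -999, -999, -999, -999]
y-0.5 [-999, -999, -999, -999, -999, -999, -999, -999, -999]
y-0.4 [-999, -999, 368, 385, -110, -999, -999, -999, -999]
y-0.3 [-999, -999, 398, 407, 1, 1, 1, 344, 430]
y-0.2 [1, 363, 386, 74, 73, 67, 21, 467, 540]
y-0.1 [314, 2, 2, 27, 10, 57, 24, 35, 133]
y-0.0 [330, 355, 340, 35, 29, 28, 29, 24, 135]
y0.1 [82, 350, 314, 9, 30, 27, 31, 24, 136]
y0.2 [1, -2, 26, 26, 31, 23, 31, 25, 134]
```

Run:
```python
from h import *
s=load('top'); 
for u,v in [(385,312),(405,315),(430,325),(470,350),(500,320),(560,340),(600,380),(600,310),(560,300),(620,340),(310,340),(290,375),(350,385)]: print('top',u,v,px(s,u,v).round(2))
s=load('scene')
for u,v in [(150,30),(190,30),(215,30),(190,150),(160,200),(110,80),(80,60),(420,10),(550,50),(305,20)]: print('scene',u,v,px(s,u,v).round(2))
a=load('top')['pixels'][250:400,340:640];b=load('scene')['pixels'][0:240,0:320]
snap('wrist')
w=load('wrist')['pixels']
im=np.zeros((600,800,3),np.uint8); im[:300,:600]=cv2.resize(a,(600,300)); im[300:,:400]=cv2.resize(b,(400,300)); im[300:550,400:]=cv2.resize(w,(400,250))
cv2.imwrite('pics/mix.png',im[:,:,::-1])
```

```text
top 385 312 [ 0.27 -0.2  -0.29]
top 405 315 [ 0.29 -0.21 -0.05]
top 430 325 [ 0.29 -0.21  0.16]
top 470 350 [ 0.28 -0.21  0.36]
top 500 320 [ 0.24 -0.81 -0.86]
top 560 340 [ 0.31 -0.28  0.44]
top 600 380 [ 0.3  -0.21  0.6 ]
top 600 310 [ 0.35 -0.31  0.46]
top 560 300 [ 0.35 -0.31  0.4 ]
top 620 340 [ 0.22 -1.17 -0.65]
top 310 340 [ 0.11  0.02 -0.7 ]
top 290 375 [0.23 0.03 0.37]
top 350 385 [ 0.13 -0.09  0.  ]
scene 150 30 [ 0.31 -0.27  0.34]
scene 190 30 [ 0.27 -0.21  0.32]
scene 215 30 [-0.97 -0.27 -0.06]
scene 190 150 [ 0.31 -0.25  0.08]
scene 160 200 [ 0.38 -0.33  0.  ]
scene 110 80 [ 0.78 -0.22  0.44]
scene 80 60 [ 0.79 -0.23  0.46]
scene 420 10 [ 1.09 -0.06  0.57]
scene 550 50 [ 1.11 -0.03  0.56]
scene 305 20 [0.25 0.01 0.32]
```

View pics/mix.png

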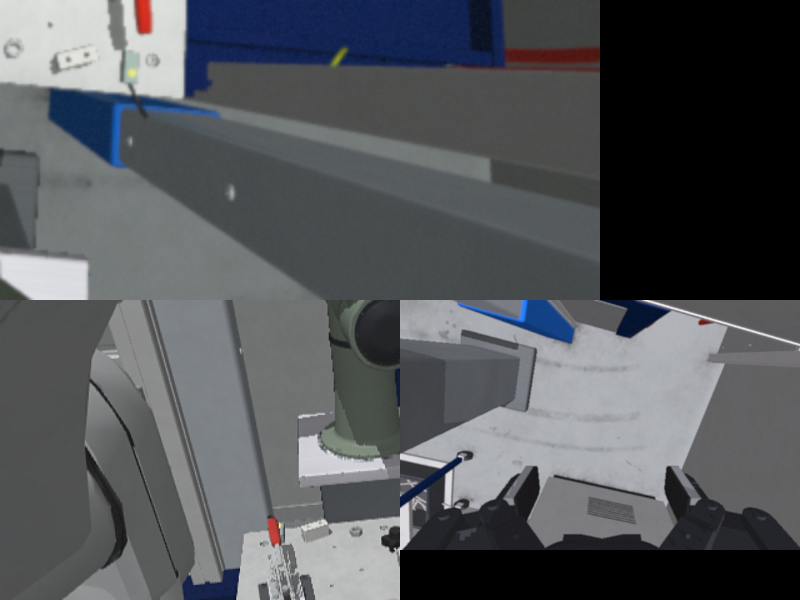

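The pictures show a tall grey column at about x 0.27-0.38, y -0.2 to -0.33, standing between the arm and the work. I need its footprint before swinging.

Run:
```python
from h import *
A=[]
for n in('top','scene','wrist'):
  S=load(n);P=cloud(S)[S['z_map']>0]; m=(P[:,2]>.03)&(P[:,0]>.15)&(P[:,0]<.5)&(P[:,1]<-.15)&(P[:,1]>-.5); q=P[m]; m=(q[:,2]>.085)|(q[:,0]<.38); q=q[m]; A.append(q); print(n,len(q),q.min(0).round(3) if len(q) else '',q.max(0).round(3) if len(q) else '')
  if len(q):
    for lo in np.arange(.05,.8,.1):
      k=q[(q[:,2]>lo)&(q[:,2]<lo+.1)]
      if len(k)>5: print(n,'z%.2f'%lo,len(k),'x',np.percentile(k[:,0],[1,99]).round(3),'y',np.percentile(k[:,1],[1,99]).round(3),'rmin',np.percentile(np.hypot(k[:,0],k[:,1]),1).round(3))
  h,_,_=np.histogram2d(q[:,0],q[:,1],[np.arange(.15,.5,.02),np.arange(-.5,-.14,.02)])
  print(h.astype(int))
```

```text
top 20629 [ 0.24  -0.398  0.03 ] [ 0.393 -0.19   0.637]
top z0.05 1113 x [0.244 0.386] y [-0.385 -0.21 ] rmin 0.323
top z0.15 1660 x [0.244 0.374] y [-0.315 -0.21 ] rmin 0.323
top z0.25 2662 x [0.244 0.373] y [-0.316 -0.209] rmin 0.323
top z0.35 4713 x [0.244 0.374] y [-0.315 -0.21 ] rmin 0.323
top z0.45 6832 x [0.253 0.373] y [-0.312 -0.21 ] rmin 0.329
top z0.55 3471 x [0.278 0.31 ] y [-0.264 -0.209] rmin 0.348
[[   0    0    0    0    0    0    0    0    0    0    0    0    0    0
     0    0    0]
 [   0    0    0    0    0    0    0    0    0    0    0    0    0    0
     0    0    0]
 [   0    0    0    0    0    0    0    0    0    0    0    0    0    0
     0    0    0]
 [   0    0    0    0    0    0    0    0    0    0    0    0    0    0
     0    0    0]
 [   0    0    0    0    0    0    0    0    0    0    0    0    0    0
   491    0    0]
 [   0    0    0    0    0    0    0    0    0    0    0    0    0    0
  1893    0    0]
 [   0    0    0    0    0    0    0    0    0    0    0    0    0    0
  3044    0    0]
 [   0    0    0    0    0    0    0    0   47  418  4
[... 2667 characters left out ...]
   0    0    0]]
wrist 6 [ 0.239 -0.327  0.03 ] [ 0.241 -0.322  0.032]
[[0 0 0 0 0 0 0 0 0 0 0 0 0 0 0 0 0]
 [0 0 0 0 0 0 0 0 0 0 0 0 0 0 0 0 0]
 [0 0 0 0 0 0 0 0 0 0 0 0 0 0 0 0 0]
 [0 0 0 0 0 0 0 0 0 0 0 0 0 0 0 0 0]
 [0 0 0 0 0 0 0 0 6 0 0 0 0 0 0 0 0]
 [0 0 0 0 0 0 0 0 0 0 0 0 0 0 0 0 0]
 [0 0 0 0 0 0 0 0 0 0 0 0 0 0 0 0 0]
 [0 0 0 0 0 0 0 0 0 0 0 0 0 0 0 0 0]
 [0 0 0 0 0 0 0 0 0 0 0 0 0 0 0 0 0]
 [0 0 0 0 0 0 0 0 0 0 0 0 0 0 0 0 0]
 [0 0 0 0 0 0 0 0 0 0 0 0 0 0 0 0 0]
 [0 0 0 0 0 0 0 0 0 0 0 0 0 0 0 0 0]
 [0 0 0 0 0 0 0 0 0 0 0 0 0 0 0 0 0]
 [0 0 0 0 0 0 0 0 0 0 0 0 0 0 0 0 0]
 [0 0 0 0 0 0 0 0 0 0 0 0 0 0 0 0 0]
 [0 0 0 0 0 0 0 0 0 0 0 0 0 0 0 0 0]
 [0 0 0 0 0 0 0 0 0 0 0 0 0 0 0 0 0]]
```

```bash
python3 -m inch '[{"tx":-10,"ty":40},{"tx":-10,"ty":40},{"tx":-10,"ty":40},{"tx":-10,"ty":40},{},{}]' 20; python3 -c "
from h import *
s=manip.get_state();print(s['qpos'].round(4),s['position'].round(4))"
python3 -m inch '[{"tz":30},{"tz":30},{"tz":30},{"tz":30},{},{}]'; python3 -c "
from h import *
s=manip.get_state();print(s['qpos'].round(4),s['position'].round(4))"
```

```text
[-1.4572  0.3268 -0.1933  1.052   0.      1.4366] [ 0.1349 -0.5327  0.2118]
[-1.4572  0.3268 -0.1933  1.052   0.      1.4366] [ 0.1349 -0.5327  0.2118]$[0]: bad value
$[0]: bad value
```

```bash
cat > st.py <<'E'
from h import *
s=manip.get_state();print('q',s['qpos'].round(4),'p',s['position'].round(4))
E
python3 -m inch '[{"tx":-10,"ty":40,"tz":0,"twist":0},{"tx":-10,"ty":40,"tz":0,"twist":0},{"tx":-10,"ty":40,"tz":0,"twist":0},{"tx":-10,"ty":40,"tz":0,"twist":0},{"tx":0,"ty":0,"tz":0,"twist":0}]' 20; python3 st.py
python3 -m inch '[{"tx":0,"ty":0,"tz":30,"twist":0},{"tx":0,"ty":0,"tz":30,"twist":0},{"tx":0,"ty":0,"tz":30,"twist":0},{"tx":0,"ty":0,"tz":30,"twist":0},{"tx":0,"ty":0,"tz":0,"twist":0}]'; python3 st.py
```

```text
t: 0.57
position: [0.094, -0.3633, 0.2104]
eef_rot: [-0.005, 0.992, 0.123, 0.0]
ft_force: [0.1, -0.4, -0.6]
gripper_width: 0.0253
q [-1.5148e+00  7.4000e-03 -5.8900e-01  9.8430e-01 -4.0000e-04  1.3792e+00] p [ 0.094  -0.3633  0.2104]
t: 0.98
position: [0.0951, -0.3758, 0.3376]
eef_rot: [0.004, 0.992, 0.124, -0.0]
ft_force: [1.0, -0.0, -0.0]
gripper_width: 0.0201
q [-1.5139 -0.0497 -0.3177  1.2943  0.      1.3798] p [ 0.0951 -0.3758  0.3376]
```

```bash
python3 st.py; python3 -m inch '[{"tx":-1,"ty":30,"tz":5,"twist":0},{"tx":-1,"ty":30,"tz":5,"twist":0},{"tx":-1,"ty":30,"tz":0,"twist":0},{"tx":-1,"ty":20,"tz":0,"twist":0},{"tx":0,"ty":0,"tz":0,"twist":0},{"tx":0,"ty":0,"tz":0,"twist":0}]'; python3 st.py
```

```text
q [-1.5139 -0.0497 -0.3177  1.2943  0.      1.3798] p [ 0.0951 -0.3758  0.3376]
t: 1.48
position: [0.091, -0.263, 0.3424]
eef_rot: [0.001, 0.992, 0.124, -0.0]
ft_force: [0.2, -0.3, -0.1]
gripper_width: 0.0195
q [-1.5055 -0.2683 -0.4802  1.3574  0.      1.3881] p [ 0.091  -0.263   0.3424]
```

```bash
python3 -m inch '[{"tx":0,"ty":20,"tz":0,"twist":0},{"tx":-1,"ty":23,"tz":0,"twist":0},{"tx":0,"ty":0,"tz":0,"twist":0},{"tx":14.5,"ty":7,"tz":0,"twist":0},{"tx":14.5,"ty":7,"tz":0,"twist":0},{"tx":0,"ty":0,"tz":0,"twist":0}]'; python3 st.py;  python3 -m inch '[{"tx":17,"ty":12,"tz":0,"twist":0},{"tx":17,"ty":12,"tz":0,"twist":0},{"tx":14.5,"ty":14.5,"tz":0,"twist":0},{"tx":14.5,"ty":14.5,"tz":0,"twist":0},{"tx":0,"ty":0,"tz":0,"twist":0}]'; python3 st.py
```

```text
t: 1.98
position: [0.1203, -0.2066, 0.3423]
eef_rot: [0.0, 0.992, 0.125, 0.0]
ft_force: [-0.8, 0.1, -0.6]
gripper_width: 0.0199
q [-1.3577e+00 -3.5160e-01 -5.3130e-01  1.3908e+00  9.0000e-04  1.5332e+00] p [ 0.1203 -0.2066  0.3423]
t: 2.4
position: [0.1836, -0.1524, 0.3423]
eef_rot: [-0.0, 0.992, 0.126, 0.0]
ft_force: [0.0, -0.1, -0.1]
gripper_width: 0.0197
q [-1.0077e+00 -3.5200e-01 -5.3170e-01  1.3914e+00  9.0000e-04  1.8802e+00] p [ 0.1836 -0.1524  0.3423]
```

```bash
python3 -m inch '[{"tx":12,"ty":17,"tz":0,"twist":0},{"tx":12,"ty":17,"tz":0,"twist":0},{"tx":9,"ty":19,"tz":0,"twist":7},{"tx":9,"ty":19,"tz":0,"twist":7},{"tx":5,"ty":20,"tz":0,"twist":7},{"tx":5,"ty":20,"tz":0,"twist":7},{"tx":20,"ty":0,"tz":0,"twist":7},{"tx":20,"ty":0,"tz":0,"twist":7}]';python3 st.py; python3 -m inch '[{"tx":20,"ty":0,"tz":0,"twist":7},{"tx":20,"ty":0,"tz":0,"twist":7},{"tx":20,"ty":0,"tz":0,"twist":7},{"tx":20,"ty":-20,"tz":0,"twist":7},{"tx":20,"ty":-20,"tz":0,"twist":7},{"tx":20,"ty":-20,"tz":-20,"twist":7},{"tx":10,"ty":-20,"tz":-20,"twist":7},{"tx":0,"ty":-20,"tz":-20,"twist":7}]' 85;python3 st.py
```

```text
t: 3.07
position: [0.275, -0.0416, 0.3424]
eef_rot: [0.001, 0.88, 0.474, 0.0]
ft_force: [0.4, -0.2, 0.1]
gripper_width: 0.02
q [-4.1700e-01 -2.6820e-01 -4.8010e-01  1.3577e+00 -7.0000e-04  1.7360e+00] p [ 0.275  -0.0416  0.3424]
t: 3.73
position: [0.4062, -0.1445, 0.2808]
eef_rot: [0.001, 0.555, 0.832, -0.0]
ft_force: [-0.0, -0.5, 0.0]
gripper_width: 0.0852
q [-5.1300e-01  6.1000e-02 -3.4850e-01  1.1601e+00 -4.0000e-04  6.6400e-01] p [ 0.4062 -0.1445  0.2808]
```

```bash
python3 -m inch '[{"tx":0,"ty":-10,"tz":-10,"twist":7},{"tx":0,"ty":-10,"tz":-10,"twist":7},{"tx":0,"ty":0,"tz":-10,"twist":7},{"tx":0,"ty":0,"tz":0,"twist":7},{"tx":0,"ty":0,"tz":0,"twist":7},{"tx":0,"ty":0,"tz":0,"twist":7},{"tx":0,"ty":0,"tz":0,"twist":7},{"tx":0,"ty":0,"tz":0,"twist":7}]' ;python3 st.py; python3 -m inch '[{"tx":0,"ty":0,"tz":0,"twist":7},{"tx":0,"ty":0,"tz":0,"twist":7},{"tx":0,"ty":0,"tz":0,"twist":5},{"tx":0,"ty":0,"tz":0,"twist":0},{"tx":0,"ty":0,"tz":0,"twist":0}]';python3 st.py
python3 - <<'E'
from h import *
snap('wrist','w1.png')
E
```

```text
t: 4.4
position: [0.404, -0.1631, 0.2516]
eef_rot: [-0.0, 0.1, 0.995, -0.0]
ft_force: [0.1, 0.5, -0.1]
gripper_width: 0.0849
q [-5.5300e-01  8.6800e-02 -3.9510e-01  1.0893e+00 -7.0000e-04 -3.5220e-01] p [ 0.404  -0.1631  0.2516]
t: 4.82
position: [0.4039, -0.1625, 0.2518]
eef_rot: [-0.0, -0.061, 0.998, -0.0]
ft_force: [0.7, 0.2, 1.0]
gripper_width: 0.085
q [-5.5210e-01  8.6100e-02 -3.9550e-01  1.0897e+00 -4.0000e-04 -6.7440e-01] p [ 0.4039 -0.1625  0.2518]
```

View pics/w1.png

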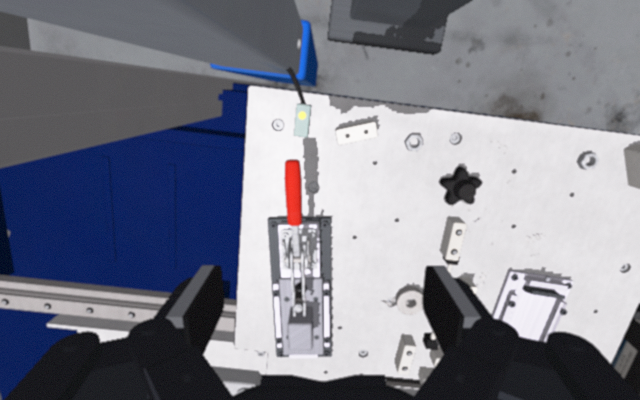

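Wrist view: the handle runs from (292,162) to (296,223), nearly vertical in the image, with the fixture below it and the nest at the lower right (535,305). I'll refine the handle position from depth.

Run:
```python
from h import *
s=load('wrist');im=cv2.cvtColor(s['pixels'],cv2.COLOR_RGB2HSV);P=cloud(s)
m=((im[...,0]<8)|(im[...,0]>172))&(im[...,1]>150)&(P[...,2]>.069)&(P[...,2]<.085)
q=P[m];print(len(q),q.min(0).round(4),q.max(0).round(4),q.mean(0).round(4),cv2.minAreaRect((q[:,:2]*1000).astype(np.float32)))
for v in (165,180,195,210,220):
  u=np.where(m[v])[0]; print(v,u.min(),u.max(),px(s,u.min(),v,.073).round(4),px(s,u.max(),v,.073).round(4))
```

```text
845 [ 0.3954 -0.2007  0.069 ] [ 0.4632 -0.1801  0.0754] [ 0.428  -0.1906  0.072 ] ((429.4784240722656, -190.47824096679688), (67.90251159667969, 14.324049949645996), 7.034213066101074)
165 286 298 [ 0.4    -0.2002  0.073 ] [ 0.3985 -0.1883  0.073 ]
180 286 299 [ 0.4153 -0.1988  0.073 ] [ 0.4137 -0.1857  0.073 ]
195 287 300 [ 0.431  -0.1963  0.073 ] [ 0.4293 -0.1831  0.073 ]
210 288 299 [ 0.447  -0.1938  0.073 ] [ 0.4456 -0.1825  0.073 ]
220 288 300 [ 0.4581 -0.1928  0.073 ] [ 0.4565 -0.1803  0.073 ]
```

```bash
python3 -m inch '[{"tx":13,"ty":-14,"tz":-30,"twist":0},{"tx":13,"ty":-13.5,"tz":-30,"twist":0},{"tx":0,"ty":0,"tz":-35,"twist":0},{"tx":0,"ty":0,"tz":-35,"twist":0},{"tx":0,"ty":0,"tz":-30,"twist":0},{"tx":0,"ty":0,"tz":-20,"twist":0},{"tx":0,"ty":0,"tz":-8,"twist":0},{"tx":0,"ty":0,"tz":0,"twist":0}]' 45;python3 st.py; python3 -m inch '[{"tx":0,"ty":0,"tz":0,"twist":0},{"tx":0,"ty":0,"tz":0,"twist":0},{"tx":0,"ty":0,"tz":0,"twist":0},{"tx":0,"ty":0,"tz":0,"twist":0}]' 10
```

```text
t: 5.53
position: [0.4285, -0.1882, 0.0626]
eef_rot: [-0.002, -0.062, 0.998, 0.001]
ft_force: [-0.7, -0.2, -0.2]
gripper_width: 0.0452
q [-5.717e-01  3.480e-01 -6.008e-01  6.259e-01 -1.000e-04 -6.961e-01] p [ 0.4285 -0.1882  0.0626]
t: 5.87
position: [0.4309, -0.1893, 0.0657]
eef_rot: [0.001, -0.063, 0.998, -0.001]
ft_force: [-0.5, 0.4, -0.5]
gripper_width: 0.0102
```

The width of 10 mm says the pads closed without the 18 mm handle between them. I'll look.

Run:
```python
from h import *
a=snap('wrist')['pixels'];b=snap('top')['pixels'];c=snap('scene')['pixels']
im=np.zeros((600,800,3),np.uint8); im[:300,:480]=cv2.resize(a,(480,300)); im[300:,:400]=cv2.resize(b[190:310,330:490],(400,300)); im[300:,400:]=cv2.resize(c[130:280,160:360],(400,300))
cv2.imwrite('pics/m2.png',im[:,:,::-1])
```

```text
(no output)
```

View pics/m2.png

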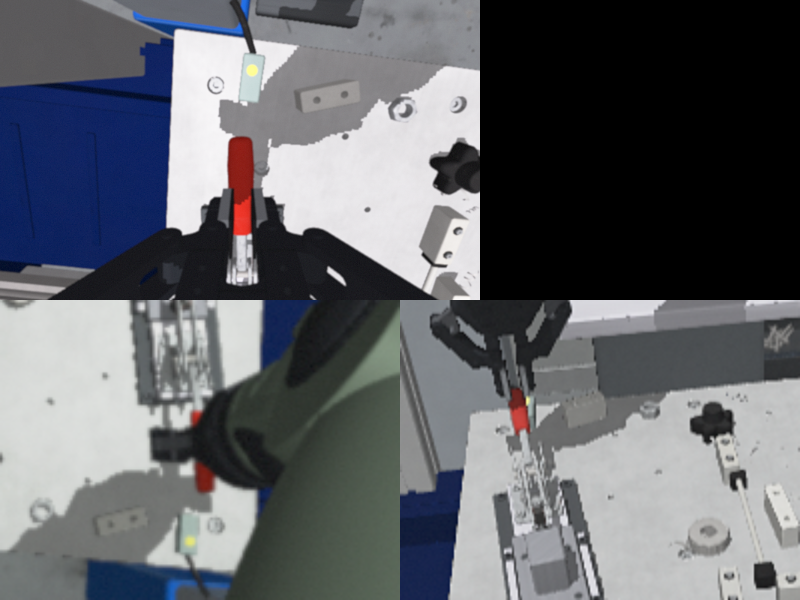

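The wrist view at (240,200) shows the handle between the fingers. It may just be narrower where the pads touch, so I'll squeeze further and read the width.

```bash
python3 -m inch '[{"tx":0,"ty":0,"tz":0,"twist":0},{"tx":0,"ty":0,"tz":0,"twist":0},{"tx":0,"ty":0,"tz":0,"twist":0}]' 0; python3 -m inch '[{"tx":0,"ty":0,"tz":4,"twist":0},{"tx":0,"ty":0,"tz":0,"twist":0}]'
```

```text
t: 6.27
position: [0.4299, -0.1887, 0.0645]
eef_rot: [0.0, -0.063, 0.998, -0.0]
ft_force: [-0.9, -0.0, 0.2]
gripper_width: 0.0003
t: 6.43
position: [0.4302, -0.1888, 0.0689]
eef_rot: [0.0, -0.063, 0.998, -0.0]
ft_force: [-0.3, -0.5, 1.1]
gripper_width: 0.0001
```

Run:
```python
from h import *
s=snap('wrist','w3.png',(200,150,440,330),3.3); P=cloud(s)
for v in range(180,400,20): print(v,[(u,*(P[v,u]*1000).round(0).astype(int)) for u in range(270,370,12)])
```

```text
180 [(270, np.int64(414), np.int64(-227), np.int64(0)), (282, np.int64(413), np.int64(-219), np.int64(0)), (294, np.int64(412), np.int64(-211), np.int64(0)), (306, np.int64(411), np.int64(-203), np.int64(0)), (318, np.int64(410), np.int64(-195), np.int64(-1)), (330, np.int64(409), np.int64(-187), np.int64(0)), (342, np.int64(408), np.int64(-179), np.int64(0)), (354, np.int64(407), np.int64(-170), np.int64(1)), (366, np.int64(406), np.int64(-162), np.int64(0))]
200 [(270, np.int64(352), np.int64(-199), np.int64(230)), (282, np.int64(428), np.int64(-218), np.int64(0)), (294, np.int64(427), np.int64(-210), np.int64(-1)), (306, np.int64(403), np.int64(-201), np.int64(71)), (318, np.int64(402), np.int64(-195), np.int64(72)), (330, np.int64(402), np.int64(-189), np.int64(70)), (342, np.int64(422), np.int64(-177), np.int64(1)), (354, np.int64(421), np.int64(-168), np.int64(0)), (366, np.int64(420), np.int64(-160), np.int64(0))]
220 [(270, np.int64(443), np.int64(-225), np.int64(0)), (282, np.int64(442), np.int64(-217), np.int64(0)), (294, np.int64(441), np.int64(-208), np.int64(1)), (306, n
[... 3423 characters left out ...]
(56)), (330, np.int64(437), np.int64(-186), np.int64(136)), (342, np.int64(413), np.int64(-186), np.int64(163)), (354, np.int64(411), np.int64(-184), np.int64(164)), (366, np.int64(413), np.int64(-180), np.int64(162))]
380 [(270, np.int64(414), np.int64(-203), np.int64(169)), (282, np.int64(414), np.int64(-200), np.int64(169)), (294, np.int64(414), np.int64(-197), np.int64(169)), (306, np.int64(420), np.int64(-194), np.int64(162)), (318, np.int64(419), np.int64(-191), np.int64(163)), (330, np.int64(420), np.int64(-188), np.int64(162)), (342, np.int64(419), np.int64(-185), np.int64(162)), (354, np.int64(412), np.int64(-184), np.int64(170)), (366, np.int64(412), np.int64(-181), np.int64(169))]
```

View pics/w3.png

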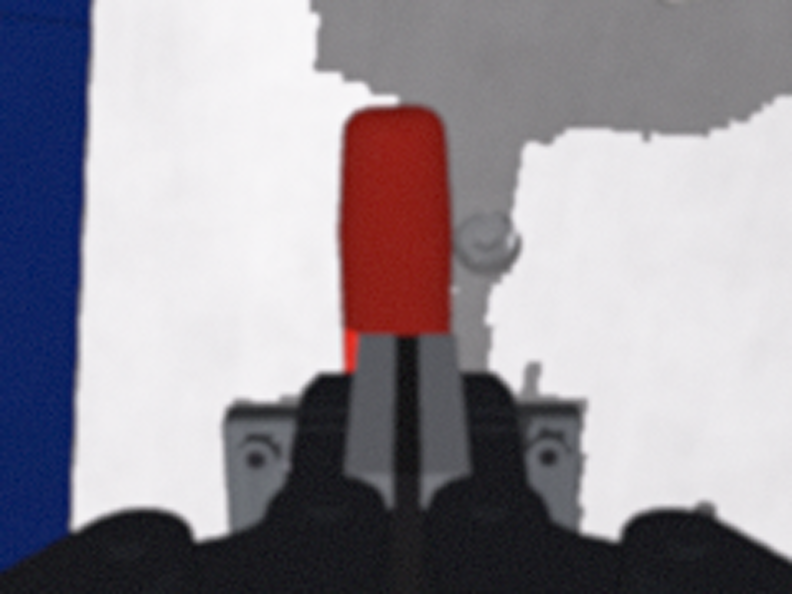

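The closed pads end at about z=0.09, above the handle top at 0.073 (pad tip in the crop at y=335, against a reported TCP z of 0.069). The real fingertips therefore seem to stand about 38 mm higher than the reported TCP implies. I'll open and go down in small steps, watching the force. This is safe either way.

```bash
Z='{"tx":0,"ty":0,"tz":0,"twist":0}'; python3 -m inch '[{"tx":0,"ty":0,"tz":5,"twist":0},{"tx":0,"ty":0,"tz":0,"twist":0},{"tx":0,"ty":-1,"tz":0,"twist":0},{"tx":0,"ty":0,"tz":-10,"twist":0},{"tx":0,"ty":0,"tz":-10,"twist":0},{"tx":0,"ty":0,"tz":0,"twist":0}]' 45;  python3 -m inch '[{"tx":0,"ty":0,"tz":-8,"twist":0},{"tx":0,"ty":0,"tz":-8,"twist":0},{"tx":0,"ty":0,"tz":0,"twist":0}]'; python3 -m inch '[{"tx":0,"ty":0,"tz":-6,"twist":0},{"tx":0,"ty":0,"tz":0,"twist":0}]';python3 - <<'E'
from h import *
s=snap('wrist','w4.png',(180,150,460,350),2.8); P=cloud(s)
for v in range(230,340,10): print(v,[(u,*(P[v,u]*1000).round(0).astype(int).tolist()) for u in (270,280,290,300,340,350,360,370)])
E
```

```text
t: 6.98
position: [0.4289, -0.1891, 0.0521]
eef_rot: [-0.001, -0.063, 0.998, 0.001]
ft_force: [0.2, 0.3, -0.2]
gripper_width: 0.0452
t: 7.23
position: [0.4291, -0.1893, 0.0361]
eef_rot: [-0.001, -0.063, 0.998, 0.001]
ft_force: [-0.1, 0.6, 0.2]
gripper_width: 0.045
t: 7.4
position: [0.4295, -0.1895, 0.0306]
eef_rot: [-0.0, -0.063, 0.998, 0.0]
ft_force: [-0.4, -0.0, -0.3]
gripper_width: 0.0452
230 [(270, 434, -221, 0), (280, 434, -215, -1), (290, 433, -209, -1), (300, 403, -202, 69), (340, 402, -186, 66), (350, 428, -173, 0), (360, 427, -167, 0), (370, 426, -162, 0)]
240 [(270, 441, -220, 0), (280, 440, -214, 0), (290, 439, -208, 1), (300, 407, -201, 71), (340, 406, -186, 68), (350, 436, -172, -4), (360, 435, -166, -4), (370, 433, -161, 1)]
250 [(270, 447, -220, -1), (280, 447, -214, -1), (290, 445, -208, 1), (300, 410, -201, 71), (340, 409, -185, 70), (350, 442, -171, -2), (360, 443, -164, -7), (370, 440, -159, 0)]
260 [(270, 423, -213, 59), (280, 453, -213, 1), (290, 452, -207, 1), (300, 415, -200, 71), (340, 413, -185, 71), (350, 448, -170, 0), (360, 446, -164, 1), (370, 446, -158, 
[... 545 characters left out ...]
439, -211, 63), (280, 482, -211, -1), (290, 481, -204, 0), (300, 433, -198, 70), (340, 431, -182, 70), (350, 477, -166, -1), (360, 475, -160, 0), (370, 474, -153, 0)]
310 [(270, 484, -216, 7), (280, 483, -209, 8), (290, 482, -203, 8), (300, 438, -198, 70), (340, 436, -182, 70), (350, 477, -167, 8), (360, 476, -160, 9), (370, 476, -154, 9)]
320 [(270, 489, -215, 11), (280, 490, -209, 9), (290, 485, -203, 14), (300, 485, -197, 13), (340, 442, -181, 69), (350, 481, -166, 14), (360, 480, -160, 13), (370, 481, -154, 11)]
330 [(270, 499, -215, 7), (280, 490, -208, 18), (290, 488, -202, 19), (300, 488, -196, 19), (340, 485, -172, 19), (350, 483, -167, 20), (360, 483, -160, 19), (370, 492, -151, 7)]
```

```bash
python3 -m inch '[{"tx":0,"ty":0,"tz":-5,"twist":0},{"tx":0,"ty":0,"tz":0,"twist":0}]'; python3 -m inch '[{"tx":0,"ty":0,"tz":0,"twist":0},{"tx":0,"ty":0,"tz":0,"twist":0},{"tx":0,"ty":0,"tz":0,"twist":0},{"tx":0,"ty":0,"tz":0,"twist":0}]' 5;python3 -m inch '[{"tx":0,"ty":0,"tz":2,"twist":0},{"tx":0,"ty":0,"tz":0,"twist":0}]'
```

```text
t: 7.62
position: [0.4298, -0.1896, 0.0259]
eef_rot: [-0.0, -0.063, 0.998, 0.0]
ft_force: [-0.2, 0.0, -0.2]
gripper_width: 0.045
t: 7.95
position: [0.4301, -0.1906, 0.0267]
eef_rot: [-0.0, -0.063, 0.998, -0.001]
ft_force: [-1.1, -3.1, 0.3]
gripper_width: 0.0155
t: 8.12
position: [0.4303, -0.1905, 0.0283]
eef_rot: [0.0, -0.063, 0.998, -0.001]
ft_force: [1.7, -5.0, -7.8]
gripper_width: 0.0152
```

```bash
python3 -m inch '[{"tx":1.4,"ty":-0.8,"tz":7,"twist":0},{"tx":2.3,"ty":0.3,"tz":8.3,"twist":0},{"tx":3.1,"ty":0.4,"tz":8,"twist":0},{"tx":3.8,"ty":0.5,"tz":7.7,"twist":0}]';python3 -m inch '[{"tx":4.7,"ty":0.6,"tz":7.3,"twist":0},{"tx":5.3,"ty":0.6,"tz":6.7,"twist":0},{"tx":5.9,"ty":0.7,"tz":6.2,"twist":0},{"tx":6.6,"ty":0.8,"tz":5.6,"twist":0}]'
python3 - <<'E'
from h import *
s=snap('wrist'); P=cloud(s);im=cv2.cvtColor(s['pixels'],cv2.COLOR_RGB2HSV)
m=((im[...,0]<8)|(im[...,0]>172))&(im[...,1]>150)&(P[...,0]>.39)&(P[...,0]<.6)&(P[...,2]>.04)
q=P[m];print(len(q),np.percentile(q,[2,50,98],axis=0).round(3))
E
```

```text
t: 8.45
position: [0.4401, -0.1891, 0.0585]
eef_rot: [-0.001, -0.063, 0.998, 0.0]
ft_force: [4.7, -4.3, -15.4]
gripper_width: 0.0154
t: 8.78
position: [0.4627, -0.186, 0.0848]
eef_rot: [-0.001, -0.063, 0.998, 0.001]
ft_force: [3.3, -2.9, -14.4]
gripper_width: 0.0153
2669 [[ 0.432 -0.196  0.115]
 [ 0.442 -0.188  0.141]
 [ 0.473 -0.18   0.146]]
```

```bash
python3 -m inch '[{"tx":7,"ty":0.9,"tz":4.8,"twist":0},{"tx":7.6,"ty":0.9,"tz":4.2,"twist":0},{"tx":7.9,"ty":1,"tz":3.4,"twist":0},{"tx":7,"ty":1,"tz":2,"twist":0},{"tx":0,"ty":0,"tz":0,"twist":0}]'
python3 - <<'E'
from h import *
a=snap('wrist')['pixels'];c=snap('scene')['pixels']
im=np.zeros((300,800,3),np.uint8); im[:,:400]=cv2.resize(a[40:340,140:540],(400,300)); im[:,400:]=cv2.resize(c[80:305,100:400],(400,300))
cv2.imwrite('pics/m5.png',im[:,:,::-1])
E
```

```text
t: 9.25
position: [0.4945, -0.1819, 0.1001]
eef_rot: [0.001, -0.063, 0.998, 0.001]
ft_force: [4.0, 2.1, -7.0]
gripper_width: 0.0153
```

View pics/m5.png

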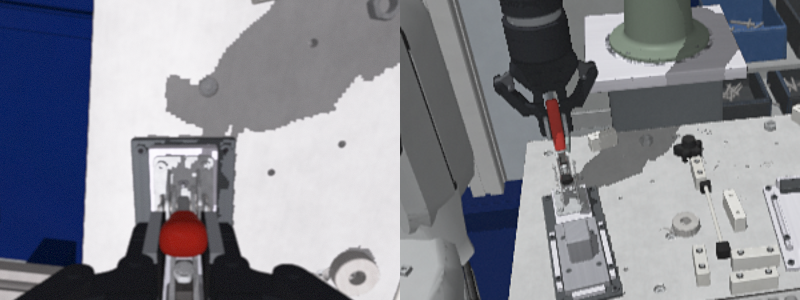

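The clamp is swung nearly upright, as both views show. I'll release, back straight up, then look at the block from above.

```bash
python3 -m inch '[{"tx":0,"ty":0,"tz":0,"twist":0},{"tx":0,"ty":0,"tz":0,"twist":0},{"tx":0,"ty":0,"tz":25,"twist":0},{"tx":0,"ty":0,"tz":35,"twist":0},{"tx":0,"ty":0,"tz":35,"twist":0},{"tx":0,"ty":0,"tz":35,"twist":0},{"tx":0,"ty":0,"tz":20,"twist":0},{"tx":0,"ty":0,"tz":0,"twist":0}]' 50; python3 -m inch '[{"tx":25,"ty":5,"tz":0,"twist":0},{"tx":25,"ty":5,"tz":0,"twist":0},{"tx":25,"ty":4,"tz":0,"twist":0},{"tx":25,"ty":3,"tz":0,"twist":0},{"tx":20,"ty":2,"tz":0,"twist":0},{"tx":0,"ty":0,"tz":0,"twist":0},{"tx":0,"ty":0,"tz":0,"twist":0}]' 60
python3 - <<'E'
from h import *
s=snap('wrist','w6.png'); P=cloud(s)
X,Y,Z=P[...,0],P[...,1],P[...,2]
r=lambda m:cv2.minAreaRect((P[m][:,:2]*1000).astype(np.float32))
m=(Z>.053)&(Z<.062)&(abs(X-.614)<.03)&(abs(Y+.166)<.03);print('boss',m.sum(),r(m),P[m].mean(0))
m=(Z>.017)&(Z<.023)&(abs(X-.614)<.07)&(abs(Y+.166)<.05);print('base',m.sum(),r(m))
m=(Z>.006)&(Z<.035)&(abs(X-.6)<.12)&(abs(Y-.138)<.055);print('nest',m.sum(),r(m))
E
```

```text
t: 10.02
position: [0.4951, -0.1847, 0.256]
eef_rot: [0.004, -0.062, 0.998, -0.003]
ft_force: [-0.6, -0.1, 0.3]
gripper_width: 0.0501
t: 10.6
position: [0.6125, -0.1638, 0.2488]
eef_rot: [-0.001, -0.063, 0.998, -0.0]
ft_force: [-0.5, -0.3, -0.2]
gripper_width: 0.0599
boss 1060 ((615.5347290039062, -165.756591796875), (40.48448944091797, 30.03627586364746), 7.918884754180908) [ 0.61457821 -0.16592727  0.05765501]
base 4186 ((611.9132690429688, -166.87179565429688), (142.06288146972656, 73.80774688720703), 7.840611934661865)
nest 10474 ((606.161376953125, 137.91893005371094), (227.6640625, 109.86263275146484), 0.020833002403378487)
```

View pics/w6.png

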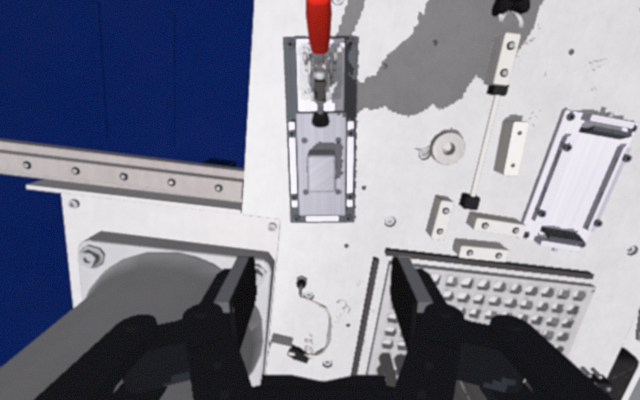

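Wrist view: the clamp is open (foot at (320,118) over the block's end, handle at (318,20)). The boss is at (323,168), the nest at the right (580,175), and the neighbouring machine's base at the lower left. I'll check the clearance to that machine and the nest pose from this view.

Run:
```python
from h import *
for n in('top','scene','wrist'):
  s=load(n);P=cloud(s)[s['z_map']>0]
  for lo,hi in((.1,.2),(.2,.3),(.3,.4),(.4,.6)):
    m=(P[:,2]>lo)&(P[:,2]<hi)&(P[:,0]>.64)&(P[:,0]<.9)&(P[:,1]<0); q=P[m]
    if n=='wrist': q=q[np.hypot(q[:,0]-.62,q[:,1]+.17)>.09]
    if len(q): d=np.hypot(q[:,0]-.635,q[:,1]+.163); i=d.argmin(); print(n,lo,len(q),'nearest',q[i].round(3),d[i].round(3))
s=load('wrist')
p=np.array([px(s,u,v,.008)[:2]*1000 for u,v in [(590,246),(525,236),(567,107),(636,120)]])
a=(p[0]+p[1]-p[2]-p[3])/2;print(p.round(1).tolist(),p.mean(0),np.hypot(*a),np.degrees(np.arctan2(a[1],a[0])))
```

```text
top 0.1 2976 nearest [ 0.781 -0.269  0.196] 0.18
top 0.2 3160 nearest [ 0.758 -0.224  0.3  ] 0.137
top 0.3 3703 nearest [ 0.757 -0.22   0.307] 0.134
top 0.4 2746 nearest [ 0.755 -0.223  0.431] 0.134
scene 0.1 2276 nearest [ 0.842 -0.227  0.17 ] 0.217
scene 0.2 11687 nearest [ 0.772 -0.215  0.286] 0.146
scene 0.3 8523 nearest [ 0.761 -0.216  0.369] 0.136
scene 0.4 6582 nearest [ 0.759 -0.218  0.427] 0.136
wrist 0.1 5738 nearest [ 0.78  -0.269  0.187] 0.18
wrist 0.2 1285 nearest [ 0.764 -0.301  0.205] 0.189
[[677.4, 186.2], [674.5, 100.2], [516.7, 99.7], [520.6, 182.0]] [597.28740969 142.03573846] 157.3464310587781 0.838420608891566
```

Run:
```python
from h import *
s=load('wrist');R,t=cam(s);print('cam',(-R.T@t).round(3)); P=cloud(s); 
m=(P[...,0]<.6)&(P[...,0]>.45)&(P[...,2]>.06)&(abs(P[...,1]+.18)<.06);q=P[m];print(len(q),q.max(0).round(3)); 
for lo in (.06,.08,.1,.12,.14,.16):
  k=q[(q[:,2]>lo)&(q[:,2]<lo+.02)]
  if len(k):print(lo,len(k),k.min(0).round(3),k.max(0).round(3))
# finger tips height
for u,v in((245,262),(250,280),(400,262),(395,275),(240,320),(410,340)): print(u,v,P[v,u].round(3))
t=load('top')
```

```text
cam [ 0.535 -0.174  0.411]
13808 [ 0.6   -0.12   0.411]
0.06 191 [ 0.499 -0.196  0.06 ] [ 0.52  -0.166  0.08 ]
0.08 166 [ 0.502 -0.196  0.08 ] [ 0.564 -0.166  0.1  ]
0.1 874 [ 0.497 -0.189  0.1  ] [ 0.564 -0.167  0.12 ]
0.12 393 [ 0.49  -0.191  0.12 ] [ 0.542 -0.169  0.14 ]
0.14 534 [ 0.479 -0.192  0.14 ] [ 0.495 -0.174  0.16 ]
0.16 241 [ 0.48  -0.192  0.16 ] [ 0.487 -0.176  0.167]
245 262 [ 0.604 -0.197  0.283]
250 280 [ 0.613 -0.194  0.283]
400 262 [ 0.597 -0.134  0.282]
395 275 [ 0.603 -0.135  0.282]
240 320 [ 0.618 -0.194  0.303]
410 340 [ 0.592 -0.144  0.336]
```

```bash
python3 -m inch '[{"tx":4,"ty":-1,"tz":-30,"twist":0.7},{"tx":4,"ty":0,"tz":-35,"twist":0},{"tx":0,"ty":0,"tz":-35,"twist":0},{"tx":0,"ty":0,"tz":-35,"twist":0},{"tx":0,"ty":0,"tz":-30,"twist":0},{"tx":0,"ty":0,"tz":-20,"twist":0},{"tx":0,"ty":0,"tz":0,"twist":0},{"tx":0,"ty":0,"tz":0,"twist":0}]';python3 -m inch '[{"tx":0,"ty":0,"tz":-15,"twist":0},{"tx":0,"ty":0,"tz":-10,"twist":0},{"tx":0,"ty":0,"tz":0,"twist":0}]';python3 -m inch '[{"tx":0,"ty":0,"tz":-10,"twist":0},{"tx":0,"ty":0,"tz":-5,"twist":0},{"tx":0,"ty":0,"tz":0,"twist":0}]'; python3 st.py
```

```text
t: 11.32
position: [0.6188, -0.1648, 0.0643]
eef_rot: [-0.001, -0.068, 0.998, 0.0]
ft_force: [-0.1, 0.3, 0.1]
gripper_width: 0.0601
t: 11.57
position: [0.6199, -0.1649, 0.0396]
eef_rot: [-0.0, -0.069, 0.998, 0.0]
ft_force: [-0.1, 0.2, -0.4]
gripper_width: 0.0601
t: 11.82
position: [0.6198, -0.1646, 0.0238]
eef_rot: [-0.001, -0.069, 0.998, 0.0]
ft_force: [-1.1, -0.5, -0.2]
gripper_width: 0.0603
q [-0.3746  0.6612 -0.1611  0.7499 -0.     -0.5123] p [ 0.6198 -0.1646  0.0238]
```

```bash
python3 -m inch '[{"tx":0,"ty":0,"tz":-8,"twist":0},{"tx":0,"ty":0,"tz":-4,"twist":0},{"tx":0,"ty":0,"tz":0,"twist":0}]';python3 -m inch '[{"tx":0,"ty":0,"tz":0,"twist":0},{"tx":0,"ty":0,"tz":0,"twist":0},{"tx":0,"ty":0,"tz":0,"twist":0},{"tx":0,"ty":0,"tz":0,"twist":0}]' 20;python3 -m inch '[{"tx":0,"ty":0,"tz":4,"twist":0},{"tx":0,"ty":0,"tz":4,"twist":0},{"tx":0,"ty":0,"tz":4,"twist":0},{"tx":0,"ty":0,"tz":0,"twist":0}]'
python3 - <<'E'
from h import *
s=snap('wrist'); P=cloud(s)
X,Y,Z=P[...,0],P[...,1],P[...,2]
for a,b in((.026,.036),(.017,.0245)):
  m=(Z>a)&(Z<b)&(abs(X-.6)<.06)&(abs(Y+.166)<.03);print(a,m.sum(),np.median(Z[m]) if m.any() else '')
E
```

```text
t: 12.07
position: [0.6198, -0.1645, 0.0114]
eef_rot: [-0.001, -0.069, 0.998, 0.0]
ft_force: [-0.1, 0.7, -0.5]
gripper_width: 0.0601
t: 12.4
position: [0.6209, -0.1649, 0.013]
eef_rot: [0.0, -0.069, 0.998, -0.0]
ft_force: [-0.0, 0.6, 0.6]
gripper_width: 0.0291
t: 12.73
position: [0.6211, -0.165, 0.0256]
eef_rot: [0.001, -0.069, 0.998, -0.0]
ft_force: [-0.0, 0.4, -1.5]
gripper_width: 0.0289
0.026 9259 0.03260131768317804
0.017 2321 0.019346931269861836
```

```bash
python3 -m inch '[{"tx":8,"ty":1.1,"tz":2,"twist":0},{"tx":10,"ty":1.4,"tz":0,"twist":0},{"tx":6,"ty":0.8,"tz":0,"twist":0},{"tx":0,"ty":0,"tz":0,"twist":0},{"tx":0,"ty":0,"tz":20,"twist":0},{"tx":0,"ty":0,"tz":30,"twist":0},{"tx":0,"ty":0,"tz":30,"twist":0},{"tx":0,"ty":0,"tz":20,"twist":0}]';python3 -m inch '[{"tx":-2,"ty":20,"tz":0,"twist":0},{"tx":-5,"ty":30,"tz":0,"twist":0},{"tx":-5,"ty":30,"tz":0,"twist":-3},{"tx":-5,"ty":35,"tz":0,"twist":-3},{"tx":-5,"ty":35,"tz":0,"twist":-2},{"tx":-5,"ty":35,"tz":0,"twist":-2},{"tx":-5,"ty":20,"tz":0,"twist":0},{"tx":0,"ty":0,"tz":0,"twist":0}]'; python3 -m inch '[{"tx":-3,"ty":30,"tz":0,"twist":0},{"tx":-3,"ty":30,"tz":0,"twist":0},{"tx":0,"ty":20,"tz":0,"twist":0},{"tx":0,"ty":0,"tz":0,"twist":0},{"tx":0,"ty":0,"tz":0,"twist":0}]';python3 st.py
python3 - <<'E'
from h import *
s=snap('wrist','w7.png');t=snap('top')
E
```

```text
t: 13.45
position: [0.6451, -0.1617, 0.129]
eef_rot: [0.001, -0.069, 0.998, -0.0]
ft_force: [1.0, -0.5, -2.0]
gripper_width: 0.0291
t: 14.12
position: [0.6105, 0.0481, 0.1263]
eef_rot: [-0.001, 0.016, 1.0, 0.001]
ft_force: [-0.3, -0.2, -3.0]
gripper_width: 0.0292
t: 14.53
position: [0.6063, 0.1239, 0.1264]
eef_rot: [-0.0, 0.017, 1.0, -0.0]
ft_force: [0.1, -0.8, -1.4]
gripper_width: 0.0292
q [ 8.280e-02  5.170e-01 -1.255e-01  9.287e-01 -8.000e-04  1.177e-01] p [0.6063 0.1239 0.1264]
```

View pics/w7.png

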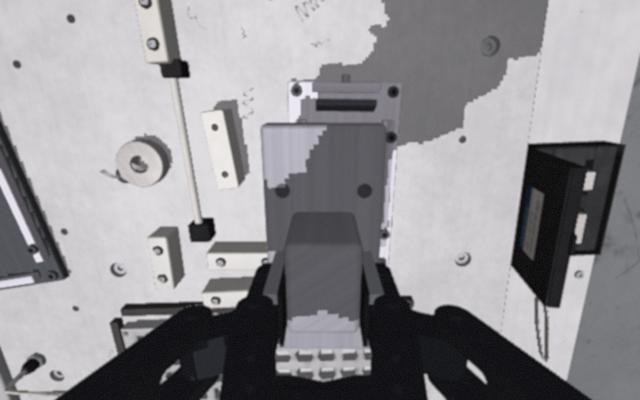

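The block is held square over the nest, whose near-end corners are at (290,81) and (402,81). For a precise nest pose I'll shift sideways so the block doesn't hide it.

```bash
python3 -m inch '[{"tx":0,"ty":-25,"tz":0,"twist":0},{"tx":0,"ty":-35,"tz":0,"twist":0},{"tx":0,"ty":-35,"tz":0,"twist":0},{"tx":0,"ty":-15,"tz":0,"twist":0},{"tx":0,"ty":0,"tz":0,"twist":0},{"tx":0,"ty":0,"tz":0,"twist":0}]' >/dev/null
cat > nest.py <<'E'
from h import *
def rect(q):
  (c,(w,h),a)=cv2.minAreaRect((q[:,:2]*1000).astype(np.float32))
  if w<h: w,h,a=h,w,a-90
  return np.round(c,1),round(w,1),round(h,1),round((a+90)%180-90,2)
for n in('scene','wrist','top'):
  s=snap(n);P=cloud(s);Z=P[...,2]
  for nm,a,b in(('all',.0055,.035),('up',.0165,.035)):
    d=P-np.array([.6,.1385,0]); m=((Z>a)&(Z<b)&(abs(d[...,0])<.092)&(abs(d[...,1])<.056)).astype(np.uint8)
    k,l,st,_=cv2.connectedComponentsWithStats(m)
    for i in range(1,k):
      if st[i,4]>60: q=P[l==i]; print(n,nm,st[i,4],rect(q),np.median(q[:,2]).round(4))
E
python3 nest.py; python3 st.py; python3 -c "
from h import *
save(load('wrist'),'w8.png',(300,20,620,260),2.5)"
```

```text
scene all 3021 (array([603.2, 135.9]), 167.4, 97.1, -4.62) 0.0083
scene up 228 (array([532.5, 142.6]), 50.0, 25.5, -89.1) 0.0232
scene up 181 (array([603.4, 173.3]), 104.4, 10.2, -2.7) 0.0183
scene up 165 (array([600.3, 104.6]), 103.4, 10.4, -2.6) 0.0188
scene up 320 (array([675., 136.]), 50.2, 24.2, 81.03) 0.0227
wrist all 20901 (array([600.6, 138.8]), 169.5, 88.4, -2.69) 0.0085
wrist all 82 (array([661.6,  84.1]), 16.5, 3.0, 1.57) 0.0255
wrist up 808 (array([522.3, 142.4]), 50.3, 12.6, 87.8) 0.0237
wrist up 838 (array([537.7, 141.9]), 45.4, 8.6, 87.8) 0.0287
wrist up 1355 (array([599.2, 104.7]), 104.2, 10.9, -2.63) 0.0193
wrist up 1610 (array([602.4, 173.4]), 104.1, 11.4, -2.31) 0.0189
wrist up 66 (array([661.6,  84.1]), 16.5, 3.0, 1.57) 0.0258
wrist up 1461 (array([671.9, 135.6]), 50.4, 26.7, 87.44) 0.0239
q [-9.870e-02  4.954e-01 -1.618e-01  9.138e-01  4.000e-04 -6.250e-02] p [0.6064 0.014  0.1265]
```

View pics/w8.png

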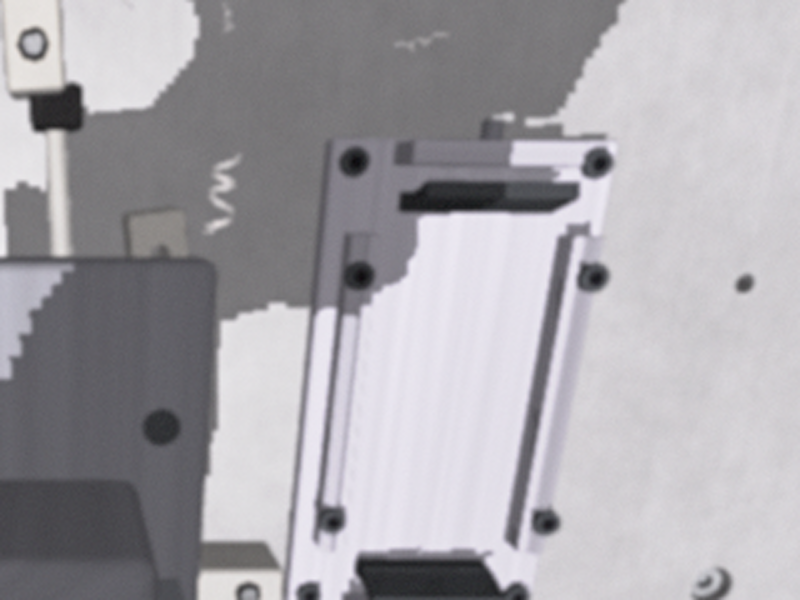

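Run:
```python
from h import *
s=load('wrist');P=cloud(s);X,Y,Z=P[...,0],P[...,1],P[...,2]
m=(Z>.128)&(Z<.139)&(X<.58)&(X>.5)&(abs(Y-.014)<.04);q=P[m];print(m.sum(),np.median(Z[m]),q.min(0).round(4),q.max(0).round(4))
# edges
L=[];Rr=[]
for x in np.arange(.548,.585,.003):
  k=q[abs(q[:,0]-x)<.0015]
  if len(k)>5: L.append((x,k[:,1].min()));Rr.append((x,k[:,1].max()))
for E in(L,Rr):
  E=np.array(E);f=np.polyfit(E[:,0],E[:,1],1);print('slope deg',np.degrees(np.arctan(f[0])).round(2),'y at x=.6',np.polyval(f,.6).round(4))
y=[(yy,q[abs(q[:,1]-yy)<.0015][:,0].min()) for yy in np.arange(-.006,.036,.004)];y=np.array(y);f=np.polyfit(y[:,0],y[:,1],1);print('end slope',np.degrees(np.arctan(f[0])).round(2),'x at y=.014',np.polyval(f,.014).round(4))
print('tilt',np.polyfit(q[:,0],q[:,2],1)[0])
```

```text
10305 0.13360430245477253 [ 0.5405 -0.0143  0.128 ] [0.58   0.0429 0.1357]
slope deg -2.32 y at x=.6 -0.0152
slope deg -2.46 y at x=.6 0.0406
end slope 2.23 x at y=.014 0.5414
tilt 0.011353485845163346
```

```bash
python3 -m inch '[{"tx":0,"ty":25,"tz":0,"twist":0},{"tx":0,"ty":35,"tz":0,"twist":-0.3},{"tx":0,"ty":35,"tz":0,"twist":0},{"tx":0,"ty":20,"tz":0,"twist":0},{"tx":0,"ty":10.5,"tz":0,"twist":0},{"tx":0,"ty":0,"tz":-20,"twist":0},{"tx":0,"ty":0,"tz":-30,"twist":0},{"tx":0,"ty":0,"tz":0,"twist":0}]'; python3 -m inch '[{"tx":0,"ty":0,"tz":-20,"twist":0},{"tx":0,"ty":0,"tz":-10,"twist":0},{"tx":0,"ty":0,"tz":-5,"twist":0},{"tx":0,"ty":0,"tz":0,"twist":0},{"tx":0,"ty":0,"tz":0,"twist":0}]'
cat > fit.py <<'E'
from h import *
s=snap('wrist');P=cloud(s);X,Y,Z=P[...,0],P[...,1],P[...,2]
st=manip.get_state();zb=st['position'][2]-.005+.012
m=(abs(Z-zb)<.004)&(X<.58)&(X>.53)&(abs(Y-.139)<.029);q=P[m];print('n',m.sum(),'ztop',np.median(Z[m]).round(4),'expected',zb.round(4))
E=[(x,k[:,1].min(),k[:,1].max()) for x in np.arange(.548,.58,.003) for k in [q[abs(q[:,0]-x)<.0015]] if len(k)>5];E=np.array(E)
for c in(1,2): f=np.polyfit(E[:,0],E[:,c],1);print('edge deg',np.degrees(np.arctan(f[0])).round(2),'y@.6',np.polyval(f,.6).round(4))
print('end x',np.percentile(q[:,0],1).round(4),'centre est',(np.percentile(q[:,0],1)+.06).round(4))
for nm,y0 in(('wallR',.1047),('wallL',.1734)):
  m=(Z>.0165)&(Z<.0215)&(abs(Y-y0)<.009)&(X>.53)&(X<.6); q=P[m]
  if m.sum()>20: print(nm,m.sum(),'y',np.percentile(q[:,1],[2,98]).round(4),'x',q[:,0].min().round(3),q[:,0].max().round(3))
m=(Z>.018)&(Z<.035)&(X>.51)&(X<.545)&(abs(Y-.1425)<.03);q=P[m]
if m.sum(): print('jaw',m.sum(),q.min(0).round(4),q.max(0).round(4))
E
python3 fit.py
```

```text
t: 15.95
position: [0.6025, 0.1392, 0.0717]
eef_rot: [-0.004, 0.02, 1.0, -0.001]
ft_force: [-1.5, -0.8, -4.1]
gripper_width: 0.0292
t: 16.37
position: [0.6068, 0.1388, 0.0422]
eef_rot: [0.0, 0.021, 1.0, -0.0]
ft_force: [0.4, 0.0, -2.2]
gripper_width: 0.0291
n 10073 ztop 0.0492 expected 0.0496
edge deg -2.25 y@.6 0.1111
edge deg -0.66 y@.6 0.1674
end x 0.5418 centre est 0.6018
wallR 619 y [0.1018 0.1077] x 0.547 0.6
wallL 751 y [0.1727 0.1792] x 0.551 0.6
jaw 3181 [0.5163 0.1178 0.018 ] [0.543 0.168 0.032]
```

```bash
python3 -m inch '[{"tx":-0.8,"ty":0,"tz":-6,"twist":0},{"tx":0,"ty":0,"tz":-6,"twist":0},{"tx":0,"ty":0,"tz":0,"twist":0}]'; python3 -m inch '[{"tx":0,"ty":0,"tz":-3,"twist":0},{"tx":0,"ty":0,"tz":0,"twist":0}]';python3 -m inch '[{"tx":0,"ty":0,"tz":-2,"twist":0},{"tx":0,"ty":0,"tz":0,"twist":0}]';python3 -m inch '[{"tx":0,"ty":0,"tz":-1,"twist":0},{"tx":0,"ty":0,"tz":0,"twist":0}]';python3 -m inch '[{"tx":0,"ty":0,"tz":-1,"twist":0},{"tx":0,"ty":0,"tz":0,"twist":0}]'
```

```text
t: 16.67
position: [0.605, 0.1388, 0.0286]
eef_rot: [-0.001, 0.021, 1.0, -0.0]
ft_force: [0.3, 0.2, -3.9]
gripper_width: 0.0288
t: 16.83
position: [0.6059, 0.139, 0.0263]
eef_rot: [0.0, 0.021, 1.0, 0.0]
ft_force: [0.7, -0.4, -2.6]
gripper_width: 0.0292
t: 17.0
position: [0.606, 0.139, 0.0249]
eef_rot: [0.0, 0.021, 1.0, 0.0]
ft_force: [-0.9, -0.6, -0.2]
gripper_width: 0.0287
t: 17.17
position: [0.6062, 0.139, 0.0242]
eef_rot: [0.001, 0.021, 1.0, 0.0]
ft_force: [-0.7, -0.9, 3.2]
gripper_width: 0.0296
t: 17.33
position: [0.6062, 0.1391, 0.0233]
eef_rot: [0.001, 0.021, 1.0, 0.0]
ft_force: [-0.7, -0.0, 3.9]
gripper_width: 0.0288
```

```bash
for i in 1; do python3 -m inch '[{"tx":0,"ty":0,"tz":-1,"twist":0},{"tx":0,"ty":0,"tz":0,"twist":0}]'|grep -E "pos|force";python3 -m inch '[{"tx":0,"ty":0,"tz":-1,"twist":0},{"tx":0,"ty":0,"tz":0,"twist":0}]'|grep -E "pos|force";python3 -m inch '[{"tx":0,"ty":0,"tz":-1,"twist":0},{"tx":0,"ty":0,"tz":0,"twist":0}]'|grep -E "pos|force";python3 -m inch '[{"tx":0,"ty":0,"tz":-1,"twist":0},{"tx":0,"ty":0,"tz":0,"twist":0}]'|grep -E "pos|force"; done
```

```text
position: [0.6064, 0.1391, 0.0228]
ft_force: [-2.3, 0.2, 7.7]
position: [0.6068, 0.1391, 0.0227]
ft_force: [-2.9, -0.5, 13.8]
position: [0.6071, 0.1391, 0.0225]
ft_force: [-4.9, -0.6, 18.0]
position: [0.6065, 0.1391, 0.0209]
ft_force: [-5.2, -0.5, 14.4]
```

```bash
for i in 1; do python3 -m inch '[{"tx":0,"ty":0,"tz":-1.5,"twist":0},{"tx":0,"ty":0,"tz":0,"twist":0}]'|grep -E "pos|force";python3 -m inch '[{"tx":0,"ty":0,"tz":-1.5,"twist":0},{"tx":0,"ty":0,"tz":0,"twist":0}]'|grep -E "pos|force";python3 -m inch '[{"tx":0,"ty":0,"tz":-1.5,"twist":0},{"tx":0,"ty":0,"tz":0,"twist":0}]'|grep -E "pos|force";python3 -m inch '[{"tx":0,"ty":0,"tz":-1.5,"twist":0},{"tx":0,"ty":0,"tz":0,"twist":0}]'|grep -E "pos|force"; done; python3 fit.py
```

```text
position: [0.6054, 0.1392, 0.0187]
ft_force: [-7.0, 0.1, 13.2]
position: [0.605, 0.1392, 0.0174]
ft_force: [-8.3, -0.3, 15.6]
position: [0.6055, 0.1393, 0.0156]
ft_force: [-3.9, -1.0, 11.9]
position: [0.6066, 0.1392, 0.0144]
ft_force: [-1.7, 1.5, 10.6]
n 10590 ztop 0.0205 expected 0.0214
edge deg -0.03 y@.6 0.11
edge deg -0.19 y@.6 0.1678
end x 0.5399 centre est 0.5999
wallR 2019 y [0.1024 0.1134] x 0.547 0.6
wallL 2549 y [0.1648 0.1788] x 0.543 0.6
jaw 5202 [0.5163 0.114  0.018 ] [0.545  0.169  0.0326]
```

```bash
for i in 1; do python3 -m inch '[{"tx":0,"ty":0,"tz":-1.5,"twist":0},{"tx":0,"ty":0,"tz":0,"twist":0}]'|grep -E "pos|force";python3 -m inch '[{"tx":0,"ty":0,"tz":-1.5,"twist":0},{"tx":0,"ty":0,"tz":0,"twist":0}]'|grep -E "pos|force";python3 -m inch '[{"tx":0,"ty":0,"tz":-1.5,"twist":0},{"tx":0,"ty":0,"tz":0,"twist":0}]'|grep -E "pos|force";python3 -m inch '[{"tx":0,"ty":0,"tz":-1,"twist":0},{"tx":0,"ty":0,"tz":0,"twist":0}]'|grep -E "pos|force|rot|wid"; done
```

```text
position: [0.6073, 0.1392, 0.0133]
ft_force: [-1.5, -1.0, 11.5]
position: [0.6081, 0.1391, 0.0123]
ft_force: [-2.2, -1.0, 15.7]
position: [0.6081, 0.1391, 0.0123]
ft_force: [-5.3, -1.6, 25.0]
position: [0.6081, 0.1391, 0.0122]
eef_rot: [0.003, 0.021, 1.0, 0.0]
ft_force: [-7.8, -1.6, 31.6]
gripper_width: 0.0288
```

```bash
python3 -m inch '[{"tx":0,"ty":0,"tz":-1.5,"twist":0},{"tx":0,"ty":0,"tz":0,"twist":0}]'|grep -E "pos|force|rot"
cat > tilt.py <<'E'
from h import *
s=snap('wrist');P=cloud(s);X,Y,Z=P[...,0],P[...,1],P[...,2]
def plane(m):
  q=P[m]; A=np.c_[q[:,:2]-[.6,.139],np.ones(len(q))]
  for _ in range(3):
    f=np.linalg.lstsq(A,q[:,2],rcond=None)[0]; k=abs(A@f-q[:,2])<.002; A,q=A[k],q[k]
  return f.round(4),len(q)
m=(Z>.014)&(Z<.028)&(abs(Y-.139)<.024)&(((X>.548)&(X<.578))|((X>.626)&(X<.656)))
print('base top slopes/x,/y,z0',plane(m)); 
for lo,hi in((.548,.556),(.568,.576),(.626,.636),(.646,.656)):
  k=m&(X>lo)&(X<hi); print(lo,k.sum(),np.median(Z[k]).round(4) if k.any() else '')
m=(abs(Z-.058)<.006)&(abs(X-.6)<.02)&(abs(Y-.139)<.014); print('boss top',plane(m) if m.sum()>50 else m.sum())
E
python3 tilt.py
```

```text
position: [0.6082, 0.1391, 0.0122]
eef_rot: [0.003, 0.021, 1.0, 0.0]
ft_force: [-11.2, -3.0, 42.2]
base top slopes/x,/y,z0 (array([-0.0001, -0.0004,  0.0201]), 7479)
0.548 1965 0.0201
0.568 1750 0.0201
0.626 0 
0.646 578 0.02
boss top (array([0.0123, 0.0015, 0.0579]), 6297)
```

The base top reads 0.020 at both ends (8 + 12 mm) and level, so the block is home. I'll relax the push, release, rise and verify.

```bash
python3 -m inch '[{"tx":0,"ty":0,"tz":3,"twist":0},{"tx":0,"ty":0,"tz":3,"twist":0},{"tx":0,"ty":0,"tz":0,"twist":0}]'|grep -E "pos|force"; python3 -m inch '[{"tx":0,"ty":0,"tz":0,"twist":0},{"tx":0,"ty":0,"tz":0,"twist":0},{"tx":0,"ty":0,"tz":0,"twist":0},{"tx":0,"ty":0,"tz":0,"twist":0}]' 60; python3 -m inch '[{"tx":0,"ty":0,"tz":15,"twist":0},{"tx":0,"ty":0,"tz":30,"twist":0},{"tx":0,"ty":0,"tz":35,"twist":0},{"tx":0,"ty":0,"tz":35,"twist":0},{"tx":0,"ty":0,"tz":35,"twist":0},{"tx":0,"ty":0,"tz":0,"twist":0},{"tx":0,"ty":0,"tz":0,"twist":0}]'; python3 tilt.py
python3 - <<'E'
from h import *
s=load('wrist');P=cloud(s);Z=P[...,2]
r=lambda m:cv2.minAreaRect((P[m][:,:2]*1000).astype(np.float32))
m=(abs(Z-.058)<.004)&(abs(P[...,0]-.6)<.03)&(abs(P[...,1]-.139)<.025);print('boss',m.sum(),r(m))
c=snap('scene')['pixels'];w=s['pixels'];im=np.zeros((300,800,3),np.uint8)
im[:,:400]=cv2.resize(w,(480,300))[:,40:440]; im[:,400:]=cv2.resize(c[120:320,180:447],(400,300)); cv2.imwrite('pics/fin.png',im[:,:,::-1])
P=cloud(load('scene'));h=cv2.cvtColor(c,cv2.COLOR_RGB2HSV);m=((h[...,0]<8)|(h[...,0]>172))&(h[...,1]>150)&(P[...,0]>.4)&(P[...,0]<.6);q=P[m];print('handle',len(q),q.min(0).round(3),q.max(0).round(3))
E
```

```text
position: [0.6063, 0.1391, 0.0123]
ft_force: [-3.2, 0.2, 9.4]
t: 20.18
position: [0.6053, 0.1389, 0.0109]
eef_rot: [-0.001, 0.021, 1.0, -0.0]
ft_force: [-0.3, -0.1, 0.3]
gripper_width: 0.0598
t: 20.77
position: [0.6076, 0.1392, 0.164]
eef_rot: [0.003, 0.021, 1.0, 0.0]
ft_force: [0.2, -1.1, -0.3]
gripper_width: 0.06
base top slopes/x,/y,z0 (array([ 0.0002, -0.001 ,  0.0201]), 3187)
0.548 534 0.02
0.568 504 0.0201
0.626 271 0.0202
0.646 493 0.0201
boss top (array([ 0.0039, -0.0037,  0.0579]), 1634)
boss 1778 ((600.4039306640625, 139.01434326171875), (29.626489639282227, 39.9908447265625), 86.56449127197266)
handle 340 [ 0.476 -0.191  0.103] [ 0.508 -0.173  0.166]
```

View pics/fin.png

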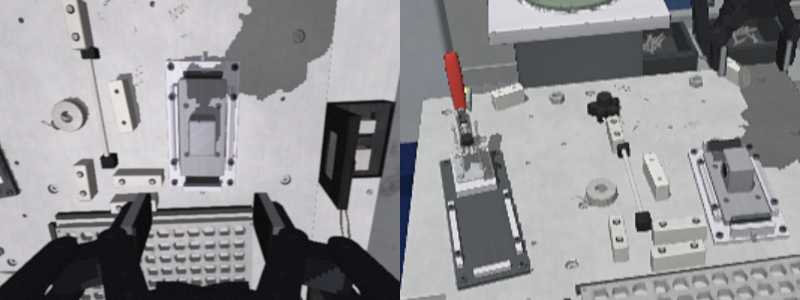

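The block sits flat in the nest (picture at (203,130) and (738,175)), the handle is upright at (455,80), and the bystanders are in place. I'll hand in.

```bash
python3 -c "
from plant import manip
print(manip.hand_in())"
```

```text
the job is handed in; nothing more can be done
None
```

I swung the clamp open, moved the bearing block into the checking nest, pressed it home and handed the job in at about 21 s. The hand-in reported no verdict.

- **Clamp:** I brought the arm in close to its base to pass a tall column, then swung the handle up past centre and released it. At the last check it still stood upright, with its top 0.166 m above the worktop.
- **Block:** I lifted it over the rails, drew it about 24 mm along the fixture away from the clamp, raised it and carried it to the nest. I pressed it down in 1–1.5 mm steps; it stuck and slipped at 8–18 N. It then stopped dead at the bottom, where I pushed to 42 N by the wrist sensor.
- **Last checks:**
  - The block's base top read 20.0–20.2 mm at both ends, where home is 20 mm, with tilt about 0.001 rad.
  - Its centre was within about 0.5 mm of the nest centre. Its angle was about 1° off the nest's (0.06 rad, about 3.4°, is allowed).
  - The gripper is open and clear with about zero force.
  - The bystanders look unmoved in the pictures, but I did not measure them.

**Disagreements:**
- The real fingertips stand about 38 mm higher than the stated tool frame implies. The first pinch therefore closed on air above the handle. I corrected this from the wrist camera's depth readings, and nothing was disturbed.
- The handle measured about 15 mm across where I gripped it, not 18 mm.
- Two estimates of the block's position in the gripper differed by about 1.5 mm sideways, so I split the difference.

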